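Cure a printed dish: load the curing unit, shut its hood and switch the lamp on

ROBOT

A 6-joint arm with a two-finger parallel gripper is mounted at the origin on a cart in front of the work surface, level with it; the furniture and walls round the work are solid. World frame = base frame: x ahead of the robot, y to its left, z up, the work surface at z = 0. Lengths are in m, angles in degrees, forces in N, time in s.
With the tool pointing down it reaches from about 0.3 to 0.75 m from the base axis. Payload 8.5 kg.
Tool frame: the origin (TCP) lies at the very end of the fingers, on their centre line; the grasp point (between the pads) lies 19 mm behind it; x points along the fingers, y is the direction in which the jaws open and shut, and the axes are right-handed (so a half turn about x gives the same grasp; the last joint's range is limited). The gripper opens to 85 mm and grips with 20 to 120 N. Pads are 22 mm wide; open, the fingers measure 114 mm over their backs; the gripper's body (76 mm by 85 mm) begins 54 mm behind the grasp point. The pads swing forward as they close: fully open they stand 13 mm farther back than shut.
Start: joints at [-78.341, 21.807, 74.336, -0, 83.858, -12.336], TCP at [0.224, -0.502, 0.231] pointing down, gripper open.
Joint ranges: [-178.18, 178.18], [-50.72, 133.34], [12.68, 142.11], [-81.47, 261.47], [9.98, 163.14], [-165.26, 165.26]. Speed limits (degrees/s): [136.94, 136.94, 180, 180, 180, 180].

INTERFACE

Orientations are given as a 3x3 rotation matrix whose columns are the frame's x, y, z axes.
In Python, from rig import sensors, cams, env gives the robot as it stands.
- The arm moves only by the shell command python3 -m crank 'ROWS' [FORCE]. ROWS is a JSON object of lists of equal length, an entry for each row: "hand": the closure in counts, from 0 (fully open) to 255 (shut); "translation": the shift along the tool's x, y, z in m, a list of three; "dr": the turn, a rotation vector about the tool's x, y, z in rad, a list of three. A call has 1 to 5 rows; each row is the pose to reach, as a shift and turn from the pose commanded when the call began, along the tool's axes at that moment; what a row does not reach only later rows make up. A row lasts 1/10 s, in which the tool goes at most 50 mm and 8.59 degrees, less where a joint would pass 70% of its speed; a pose out of reach is approached as far as the arm can. A call with a gripper value outside its range is refused whole. The fingers move at their own pace and stop on an object; FORCE is the grip in N (left out, the last holds). Time passes only in rows, so rows that repeat a pose let the fingers close. It gives the time, the measured TCP pose, the force and the opening at its end, in the units of the state.
- sensors.observe(): the state, without advancing time (a new reading comes with each control period).
- cams.get_image(name): name is "side" or "top" or "wrist"; returns (picture, depth): 480x640x3 uint8, blue, green, red; 480x640 float32, m along the optical axis (not along the pixel's ray), 0 where there is no reading.
- cams.calibration(name): a dict with "vertical_fov" (degrees; the focal length in pixels is half the picture's height over the tangent of half this angle, whatever the lens; pixels are square), "cx", "cy" (the principal point, pixels), "distortion" ([k1, k2, p1, p2, k3] as OpenCV has them; the pictures are not rectified), "extrinsics" (4x4, takes a point from camera to world coordinates). Camera axes: x right, y down, z forward; pixel columns grow to the right and rows downward; lengths in m; the calibration is good to about 2 mm. A picture is of the moment at which its call begins: read the wrist's pose just before it. calibration takes no time and is no camera call; for the wrist camera it gives the pose at the moment of the call.
- env.close_job(): hands the job in, once; it reports no verdict.
The state is a dict: "time_s": time; "q": joint angles; "qvel": joint speeds; "joint_efforts": joint torques, N m; "position": TCP position; "tool_rot": TCP orientation; "ft_force": force on the tool from outside, world axes, zero at the start; "wrist_torque": the same for the moment, N m; "grip_width": finger opening in m.
Only numpy, scipy, OpenCV 4.12 (cv2) and the standard library are available. Lean on these libraries where they do the work, as an engineer would, in place of code of your own. Each camera call takes 0.05 s, during which the arm holds its last target. There are 200 camera calls.

TASK

Put the single flat petri dish that stands on the bench to the right of the white curing unit on the middle of the unit's round stage, keeping it level. Then swing the grey hood shut and press it down until its front catch snaps in, and only after that turn the black bar handle clockwise from off to on, fully home in its detent. Do not shift the beaker that stands by the dish.

Things in the scene. Friction and masses are not known exactly. Their poses are not given: they have to be found in the camera images.
- unit: Curing unit, fixed: white cabinet, 170 deep (x) x 245 wide (y) x 52 mm high, its front facing the robot. Origin on the bench under it, 85 mm behind the front face (x -78 to +92 mm, y -122 to +122 mm, z 0 to 52 mm in its frame; x to the back, y left, z up). Hood and stage on the right of its deck, rotary switch on the left.
- stage (a point): Centre of the top of the round steel stage on the unit's deck, 80 mm across, 4 mm above the deck (56 mm above the bench); the unit's axes. In the unit's frame at (-12, -47.5, 56) mm.
- hood_hinge (a point): Middle of the hood's hinge line, on the deck's back edge; the hinge runs along this point's y axis. In the unit's frame at (82, -47.5, 52) mm.
- hood (a joint): Hood angle, rad: 0 shut, 1.75 to 1.95 at the start (leaning back past upright), 2.0 the stop. Deep grey cover, open below: 157 mm from hinge to front wall, 140 wide, 43 high; its top is 95 mm above the bench when shut. The stiff hinge (0.3 N m) stays where it is left. The catch stops it at about 0.07; some 10 N down on the lip or the top's front edge snaps it in to 0.
- hood_lip (a point): Middle of the free edge of the hood's pull lip, a tongue 90 mm wide and 6 mm thick that continues the hood's top 21 mm beyond its front wall; 178 mm from the hinge along the hood, 40 mm above the hood's lower edge, 3 mm under its outer face. The axes turn with the hood: -x points out along the lip, z out of the hood's top.
- catch (a joint): Deflection of the sprung catch tab (44 x 44 mm, on the middle of the hood's front wall under the lip), rad: 0 at rest, about 0.06 while its nose rides over the steel rim bar on the cabinet's front face.
- switch (a joint): Angle of the rotary switch, rad: 0 off, 1.571 (a quarter turn clockwise seen from above) on. A sprung cam pulls it into either detent and resists half way with about 0.25 N m; let go before half way it springs back. Stops at both ends.
- switch_axis (a point): Point on the switch's vertical axis at the height to grip (88 mm above the bench, the unit's axes; (-8, 75, 88) mm in the unit's frame). The handle is a black bar 64 long, 14 wide, from 66 to 91 mm above the bench, on a round boss of 42 mm; at off it lies along the unit's x, its white line to the front; at on along the unit's y, its white line to the left, away from the hood.
- dish: The petri dish to be cured: flat, round, closed, 59 mm across (56 mm between its flats, which face its own x and y axes), 15 mm high, 30 g. Origin at the centre of its underside. It stands alone on the bench to the right of the unit (the two stacked dishes at the back of the table are others).
- beaker: Glass beaker, 52 mm across, 69 mm high, on the bench to the right of the unit, nearer or farther than the dish. Origin at the centre of its underside. To be left where it is.
Mind the look-alikes: they are no part of the job. Leave any pink look-alike of the dish alone.

How it is judged (in metres and radians):
On the way, in this order (a step that is already met when the one before it is completed fails the run):
1. the dish stands level on the middle of the stage, let go, the hood still open (horizontal distance between dish and stage below 0.015 m and z of dish in the frame of stage between -0.004 and 0.004 m and angle between dish's own z axis and vertical below 0.08 rad and contact force between the fingers and dish below 0.1 N and value of joint hood above 0.3 rad), for 0.2 s.
2. the hood is shut and its catch has snapped in (value of joint hood below 0.025 rad and value of joint catch below 0.03 rad), for 0.2 s.
3. the switch is turned on (value of joint switch above 1.3 rad), for 0.1 s.
At the end, for the whole second after the job is handed in: The dish stands level on the stage, its centre within 15 mm of the stage's; the hood is shut (under 0.025 rad) with the catch tab back at rest (under 0.03 rad); the switch rests in its on detent (over 1.47 rad); the beaker is within 30 mm of where it stood (all of step 2 and horizontal distance between dish and stage below 0.015 m and z of dish in the frame of stage between -0.004 and 0.004 m and angle between dish's own z axis and vertical below 0.08 rad and linear speed of dish below 0.02 m/s and value of joint switch above 1.47 rad and distance of beaker from where it was at the start of the episode below 0.03 m); the robot touches nothing.
It fails at once if the lamp is switched on (switch past half way) while the hood is not shut (value of joint switch above 0.8 rad and value of joint hood above 0.04 rad).
It fails at once if the dish is tipped by more than 0.5 rad (angle between dish's own z axis and vertical above 0.5 rad).
It fails at once if the beaker is shifted by more than 30 mm (distance of beaker from where it was at the start of the episode above 0.03 m).
It also fails if it takes over 64 s, if anything falls off the work surface, if the arm or the gripper's body presses on something with over 40 N, if the wrist force passes 120 N, or if a joint passes its speed limit or range.

## Working session

There is one attempt and no reset: what is moved stays moved. The work goes in short steps, Python scripts to look and compute and a shell command to move; the robot and the scene stay as the last step left them, time stands still between calls to the robot, and variables do not carry over. Pictures are saved under pics/ and viewed, about 8 in all and at most 12, crops included, and the job is handed in when it is done.

```bash
ls; mkdir -p pics
python3 - <<'E'
from rig import sensors,cams
import cv2,numpy as np
print(sensors.observe())
ims=[]
for n in("top","side"):
    im,d=cams.get_image(n); np.savez(f"pics/{n}0.npz",im=im,d=d); c=cams.calibration(n); print(n,c)
    cv2.imwrite(f"pics/{n}0.png",im)
E
```

```text
pics
{'time_s': 0.0, 'q': array([-7.83398721e+01,  2.18420275e+01,  7.43862674e+01, -1.32712373e-03,
        8.38585042e+01, -1.23347927e+01]), 'qvel': array([-0.09110175,  0.02330323,  0.06215108,  0.01468991, -0.00917462,
        0.00276321]), 'joint_efforts': array([-7.05199432e-05, -4.48460591e+01, -2.31278086e+01, -1.77730235e-04,
        4.76464178e-03,  5.74204296e-05]), 'position': array([ 0.22359867, -0.50216445,  0.23069315]), 'tool_rot': array([[-3.28730717e-04,  4.06657689e-01, -9.13580547e-01],
       [ 1.47901336e-03, -9.13579399e-01, -4.06657711e-01],
       [-9.99998852e-01, -1.48487872e-03, -3.01130547e-04]]), 'ft_force': array([-0.40574689, -0.3509098 ,  0.04341848]), 'wrist_torque': array([ 0.0125677 , -0.05626023, -0.03228982]), 'grip_width': 0.08536703340385325}
top {'vertical_fov': 48.16947109798316, 'cx': 312.1199801911925, 'cy': 236.65640522560378, 'distortion': array([-0.01646276,  0.        ,  0.        ,  0.        ,  0.        ]), 'extrinsics': array([[ 1.43531077e-04, -9.96767319e-01,  8.03423319e-02,
         4.29632248e-01],
       [-9.99596610e-01, -2.42478460e-03, -2.82973224e-02,
        -1.41952151e-01],
       [ 2.84006591e-02, -8.03058610e-02, -9.96365581e-01,
         9.14756205e-01],
       [ 0.00000000e+00,  0.00000000e+00,  0.00000000e+00,
         1.00000000e+00]])}
side {'vertical_fov': 49.99996782804244, 'cx': 318.39795691721497, 'cy': 249.14078152114806, 'distortion': array([-0.03488409,  0.        ,  0.        ,  0.        ,  0.        ]), 'extrinsics': array([[-9.97293986e-01,  3.41324691e-02, -6.51128227e-02,
         5.59355802e-01],
       [ 7.35153490e-02,  4.57648231e-01, -8.86088929e-01,
         5.78532131e-01],
       [-4.45634794e-04, -8.88477952e-01, -4.58919089e-01,
         4.65858250e-01],
       [ 0.00000000e+00,  0.00000000e+00,  0.00000000e+00,
         1.00000000e+00]])}
```

View pics/top0.png

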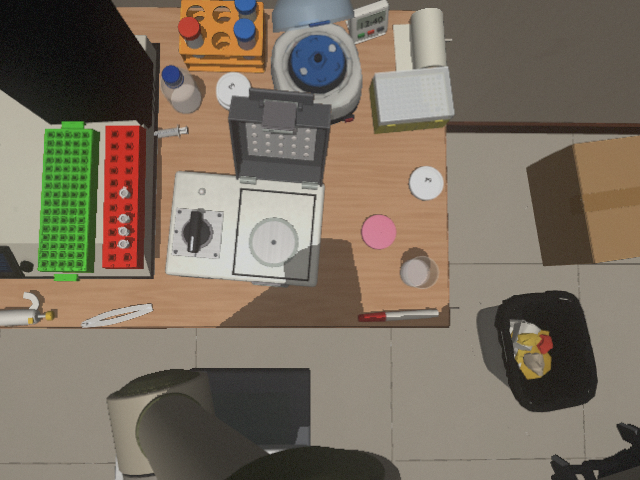

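View pics/side0.png

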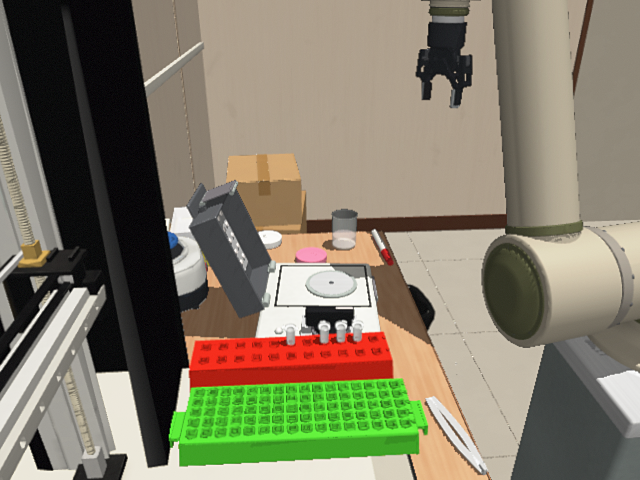

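The candidates for the dish in the top view are white (426,183), pink (378,231) and the white stack at the back (233,90). The single white dish right of the unit at (426,183) fits: pink is the look-alike, and the other is the stacked pair. The beaker is at (418,270). I'll confirm with an enlarged crop and localise from there.

```bash
cat > h.py <<'E'
from rig import sensors,cams
import cv2,numpy as np
def K(c):
    f=240/np.tan(np.radians(c["vertical_fov"]/2)); return np.array([[f,0,c["cx"]],[0,f,c["cy"]],[0,0,1.]])
def atz(c,uv,z):   # pixels -> world on plane z
    uv=np.array(uv,float).reshape(-1,1,2); n=cv2.undistortPoints(uv,K(c),c["distortion"]).reshape(-1,2)
    E=c["extrinsics"]; r=np.c_[n,np.ones(len(n))]@E[:3,:3].T; o=E[:3,3]
    return o+r*((z-o[2])/r[:,2])[:,None]
def proj(c,P):
    E=np.linalg.inv(c["extrinsics"]); return cv2.projectPoints(np.array(P,float).reshape(-1,3),cv2.Rodrigues(E[:3,:3])[0],E[:3,3],K(c),c["distortion"])[0].reshape(-1,2)
def bydepth(c,uv,d):
    uv=np.array(uv,float).reshape(-1,2); n=cv2.undistortPoints(uv.reshape(-1,1,2),K(c),c["distortion"]).reshape(-1,2)
    z=np.array([d[int(round(v)),int(round(u))] for u,v in uv]); E=c["extrinsics"]
    return (np.c_[n,np.ones(len(n))]*z[:,None])@E[:3,:3].T+E[:3,3]
def unitT(x,y,yaw):
    c,s=np.cos(yaw),np.sin(yaw); return np.array([[c,-s,0,x],[s,c,0,y],[0,0,1,0],[0,0,0,1]])
E
python3 - <<'E'
from h import *
c=cams.calibration("top"); f=np.load("pics/top0.npz"); im,d=f["im"],f["d"]
print("depth pts", bydepth(c,[(426,183),(405,200),(378,231),(418,262),(274,241),(195,231),(255,200),(175,260),(280,115),(236,97),(327,102)],d).round(4))
print("dish@15mm",atz(c,[(426,183)],.015),"beaker",atz(c,[(418,270)],.069))
cv2.imwrite("pics/c1.png",cv2.resize(im[140:300,340:460],None,fx=5,fy=3.75*1.333,interpolation=cv2.INTER_CUBIC)[:600])
cv2.imwrite("pics/c1.png",cv2.resize(im[150:300,155:355],None,fx=4,fy=4,interpolation=cv2.INTER_CUBIC))
cv2.imwrite("pics/c2.png",cv2.resize(im[150:300,350:450],None,fx=4,fy=4,interpolation=cv2.INTER_CUBIC))
E
```

```text
depth pts [[ 5.942e-01 -3.616e-01  1.690e-02]
 [ 5.674e-01 -3.286e-01 -2.000e-04]
 [ 5.118e-01 -2.785e-01  1.750e-02]
 [ 4.595e-01 -3.444e-01  2.250e-02]
 [ 4.917e-01 -1.053e-01  5.640e-02]
 [ 5.045e-01  1.460e-02  8.890e-02]
 [ 5.587e-01 -7.390e-02  5.060e-02]
 [ 4.613e-01  5.290e-02  5.090e-02]
 [ 6.502e-01 -1.188e-01  2.094e-01]
 [ 6.825e-01 -5.700e-02  1.862e-01]
 [ 7.115e-01 -1.892e-01  8.310e-02]]
dish@15mm [[ 0.59457531 -0.36202576  0.015     ]] beaker [[ 0.44528183 -0.33366211  0.069     ]]
```

View pics/c1.png

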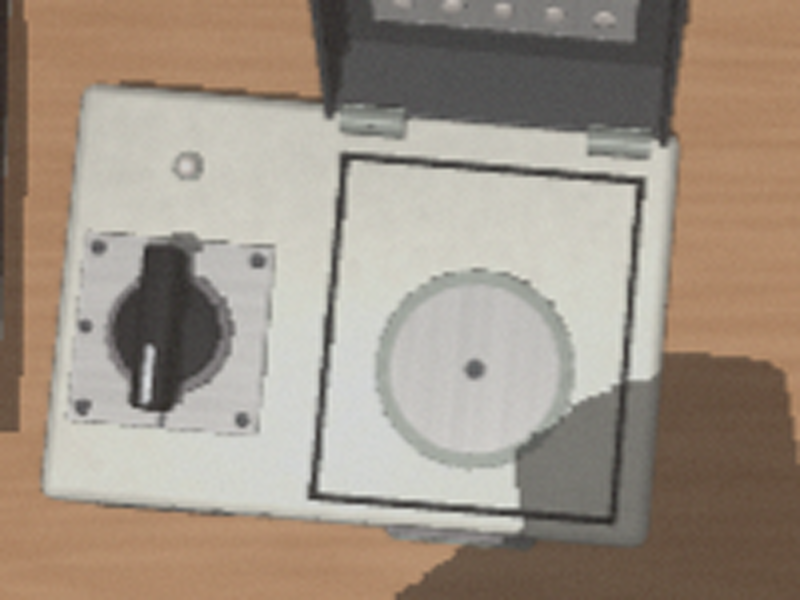

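View pics/c2.png

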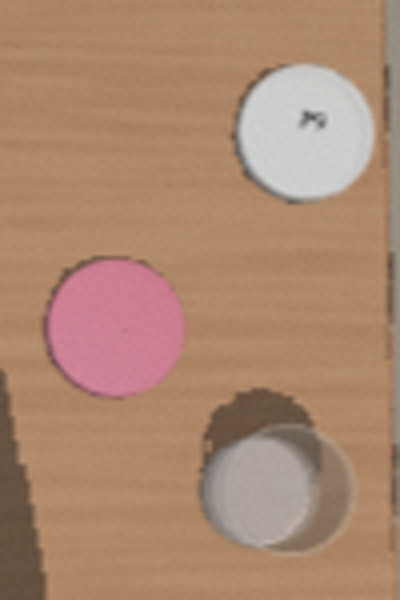

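The white lidded dish is at about (426,183), the pink one is avoided, and the beaker base is at about (415,272). The stage centre is near (273.5,242), and the switch line points to the front (off). Next I fit the unit pose.

Run:
```python
from h import *
from scipy.optimize import least_squares
c=cams.calibration("top"); px=lambda u,v:(155+u/4-.375,150+v/4-.375)
M={(-12,-47.5,56):(475,369),(-78,122,52):(45,495),(-78,-122,52):(645,543),(92,122,52):(85,88),(92,-122,52):(680,137)}
P=np.array(list(M))/1000; uv=np.array([px(*v) for v in M.values()])
def res(p): T=unitT(*p); return (proj(c,P@T[:3,:3].T+T[:3,3])-uv).ravel()
r=least_squares(res,[.5,-.06,0]); print("unit",r.x,np.degrees(r.x[2]),res(r.x).reshape(-1,2).round(1)); np.save("unit.npy",r.x)
T=unitT(*r.x)
for n,p in dict(stage=(-12,-47.5,56),sw=(-8,75,88),hinge=(82,-47.5,52)).items(): print(n,(T@np.r_[np.array(p)/1e3,1])[:3].round(4))
for n in("top",): print("stage by plane",atz(c,[px(475,369)],.056), "dish",atz(c,[(426.1,182.6)],.015))
# hood angle: depth points of hood top edge
s=cams.calibration("side"); f=np.load("pics/side0.npz")
Ti=np.linalg.inv(T)
t=np.load("pics/top0.npz"); 
for name,cc,d,pts in(("top",c,t["d"],[(280,92),(240,97),(320,105),(280,103),(236,120)]),("side",s,f["d"],[(200,230),(215,210),(235,188),(225,270)])):
    W=bydepth(cc,pts,d); print(name,W.round(3).tolist(),((np.c_[W,np.ones(len(W))]@Ti.T)[:,:3]-[.082,-.0475,.052]).round(3).tolist())
```

```text
unit [ 0.50582563 -0.05882031 -0.07964217] -4.563160062443778 [[ 0.6  0.2]
 [-1.5  1.3]
 [ 1.1  1.6]
 [-0.7 -1.8]
 [ 0.6 -1.5]]
stage [ 0.4901 -0.1052  0.056 ]
sw [0.5038 0.0166 0.088 ]
hinge [ 0.5838 -0.1127  0.052 ]
stage by plane [[ 0.49034608 -0.10429191  0.056     ]] dish [[ 0.59526749 -0.36221015  0.015     ]]
top [[0.684, -0.119, 0.205], [0.683, -0.062, 0.186], [0.672, -0.174, 0.188], [0.669, -0.118, 0.201], [0.647, -0.058, 0.194]] [[0.1, 0.002, 0.153], [0.095, 0.058, 0.134], [0.092, -0.054, 0.136], [0.086, 0.001, 0.149], [0.059, 0.059, 0.142]]
side [[0.67, -0.047, 0.176], [0.652, -0.073, 0.193], [0.626, -0.11, 0.211], [0.642, -0.044, 0.116]] [[0.081, 0.072, 0.124], [0.065, 0.045, 0.141], [0.042, 0.006, 0.159], [0.053, 0.073, 0.064]]
```

```bash
A='import sys'; 
python3 -m crank '{"hand":[0,0,0,0,0],"translation":[[0,0.012,-0.04],[0,0.012,-0.08],[0,0.012,-0.12],[0,0.012,-0.16],[0,0.012,-0.2]],"dr":[[0,0,0],[0,0,0],[0,0,0],[0,0,0],[0,0,0]]}' 40
python3 -m crank '{"hand":[0,0,0,0,0],"translation":[[0.01,0.011,-0.04],[0.02,0.011,-0.08],[0.03,0.011,-0.12],[0.04,0.011,-0.16],[0.05,0.011,-0.196]],"dr":[[0,0,0],[0,0,0],[0,0,0],[0,0,0],[0,0,0]]}'
python3 - <<'E'
from h import *
s=sensors.observe(); print(s["position"],s["tool_rot"].round(4).tolist(),s["ft_force"]); c=cams.calibration("wrist"); im,d=cams.get_image("wrist")
np.savez("pics/w1.npz",im=im,d=d,E=c["extrinsics"]); cv2.imwrite("pics/w1.png",im); print(c); print(proj(c,[[.595,-.362,.015]]))
E
```

```text
time_s: 0.6
position: [0.4126, -0.4311, 0.231]
tool_rot: [[-0.0, 0.407, -0.914], [0.001, -0.914, -0.407], [-1.0, -0.001, 0.0]]
ft_force: [-0.2, -0.9, -0.5]
grip_width: 0.085
time_s: 1.1
position: [0.5963, -0.3612, 0.1803]
tool_rot: [[-0.001, 0.407, -0.913], [0.001, -0.913, -0.407], [-1.0, -0.001, 0.0]]
ft_force: [-0.3, -0.1, -0.7]
grip_width: 0.0855
[ 0.59631049 -0.36119857  0.18031857] [[-0.0007, 0.4071, -0.9134], [0.0007, -0.9134, -0.4071], [-1.0, -0.0009, 0.0003]] [-0.25601526 -0.11851952 -0.66500264]
{'vertical_fov': 59.706905416387904, 'cx': 315.2329794641591, 'cy': 239.78788622853438, 'distortion': array([-0.05447345,  0.        ,  0.        ,  0.        ,  0.        ]), 'extrinsics': array([[ 0.40742055, -0.87835768, -0.24999255,  0.65938615],
       [-0.91323924, -0.39234009, -0.10983329, -0.33296018],
       [-0.00160918,  0.27305134, -0.96199812,  0.32353036],
       [ 0.        ,  0.        ,  0.        ,  1.        ]])}
[[316.2707089  218.23153834]]
```

View pics/w1.png

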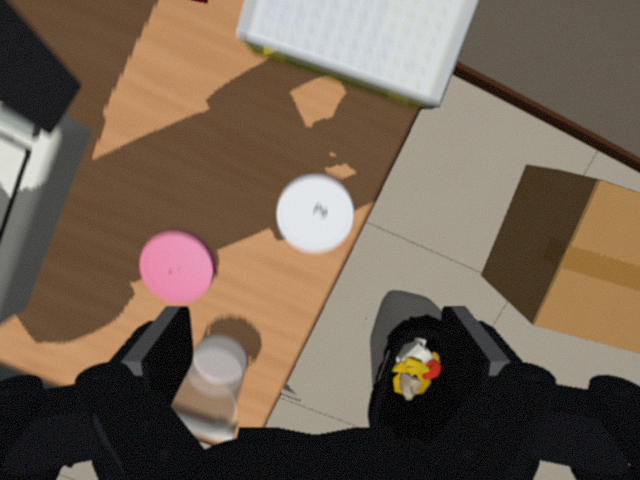

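The wrist view shows the white dish at (315,213), pink at (177,268) and the beaker base at (219,360). Next I extract the rim's radial profile to find the flats, and refine the centre.

Run:
```python
from h import *
c=cams.calibration("wrist"); f=np.load("pics/w1.npz"); im=f["im"]; c["extrinsics"]=f["E"]
g=im.astype(int); m=((g.min(2)>120)&(g.max(2)-g.min(2)<45)).astype(np.uint8)
box=np.zeros_like(m); box[160:270,260:375]=1; m*=box
cs=max(cv2.findContours(m,cv2.RETR_EXTERNAL,cv2.CHAIN_APPROX_NONE)[0],key=cv2.contourArea)
W=atz(c,cs.reshape(-1,2),.015)[:,:2]
ctr,R=cv2.minEnclosingCircle(W.astype(np.float32)); e=cv2.fitEllipse(W.astype(np.float32)*1000); print(ctr,R,e)
ctr=np.array(e[0])/1000
v=W-ctr; a=np.degrees(np.arctan2(v[:,1],v[:,0]))%360; r=np.hypot(*v.T)*1000
prof=np.array([r[(abs((a-k+180)%360-180)<5)].mean() for k in range(0,360,10)]); print(prof.round(1))
p4=[np.mean([prof[(k//10+9*j)%36] for j in range(4)]) for k in range(0,90,10)]; print(np.round(p4,2))
b=cv2.resize(im[165:265,265:365],(600,600),interpolation=cv2.INTER_CUBIC); cv2.imwrite("pics/w1c.png",b)
```

```text
(0.5971859097480774, -0.3591044843196869) 0.030393576249480247 ((597.3746337890625, -359.50146484375), (58.29439926147461, 60.02605438232422), 110.404541015625)
[29.9 30.  30.  30.1 29.9 29.8 29.6 29.5 29.4 29.2 28.9 29.1 29.1 29.3
 29.5 29.9 29.5 29.7 29.7 30.  29.9 29.9 29.9 29.8 29.6 29.7 29.5 29.2
 29.1 29.1 29.2 29.1 29.4 29.5 29.6 29.8]
[29.53 29.49 29.56 29.55 29.58 29.61 29.66 29.57 29.6 ]
```

View pics/w1c.png

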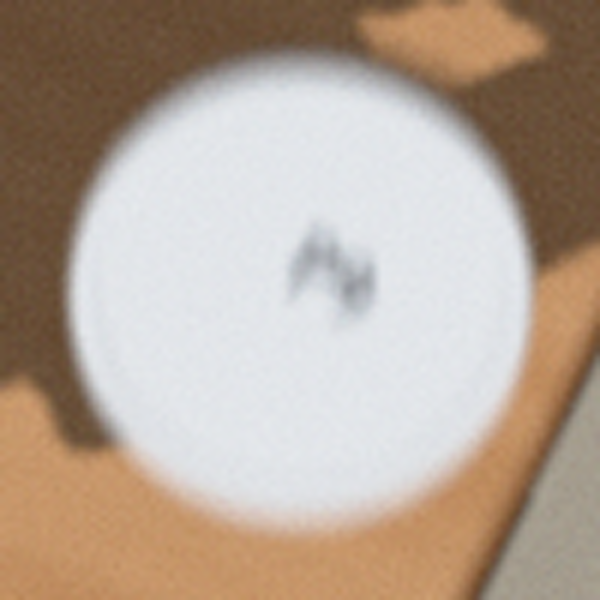

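The lid is round here, so the flats lie below it. The label tilt suggests the dish's axes are about 8.6° from the world axes, which sets the jaw direction. Descending.

```bash
python3 -m crank '{"hand":[0,0,0,0,0],"translation":[[0.03,0,0],[0.06,0,0],[0.09,0,0],[0.12,0,0],[0.14,0,0]],"dr":[[0.14,0,0],[0.28,0,0],[0.42,0,0],[0.56,0,0],[0.57,0,0]]}' 25
python3 -m crank '{"hand":[0,0,0,0,0],"translation":[[0.01,0,0],[0.02,0,0],[0.028,0,0],[0.034,0,0],[0.037,0,0]],"dr":[[0,0,0],[0,0,0],[0,0,0],[0,0,0],[0,0,0]]}' 25
python3 - <<'E'
from h import *
im,d=cams.get_image("wrist"); cv2.imwrite("pics/w2.png",im)
E
```

```text
time_s: 1.65
position: [0.5939, -0.3617, 0.0385]
tool_rot: [[-0.003, -0.155, -0.988], [0.002, -0.988, 0.155], [-1.0, -0.002, 0.003]]
ft_force: [0.2, -0.2, 0.4]
grip_width: 0.0853
time_s: 2.15
position: [0.5948, -0.3625, 0.0042]
tool_rot: [[0.0, -0.15, -0.989], [-0.0, -0.989, 0.15], [-1.0, 0.0, -0.0]]
ft_force: [-0.3, 0.9, 0.2]
grip_width: 0.0856
```

View pics/w2.png

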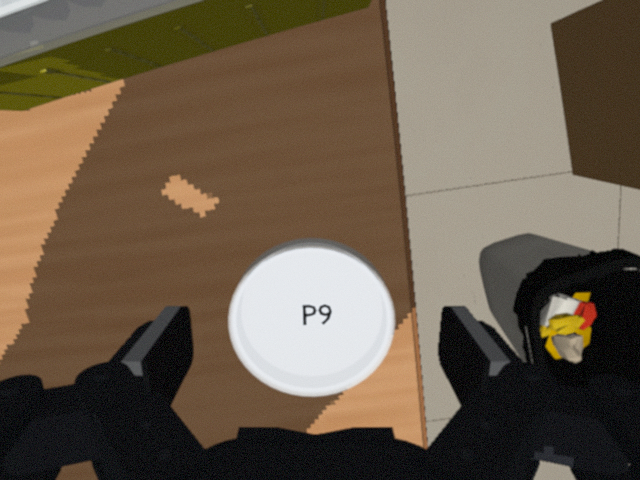

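The label "P9" is now level with the jaws, and the dish is centred at (312,317) between the fingers. Checking the fore-aft offset.

Run:
```python
from h import *
im=cv2.imread("pics/w2.png"); c=cams.calibration("wrist"); s=sensors.observe()
g=im.astype(int); m=((g.min(2)>150)&(g.max(2)-g.min(2)<30)).astype(np.uint8); b=np.zeros_like(m); b[225:405,215:405]=1; m*=b
cs=max(cv2.findContours(m,cv2.RETR_EXTERNAL,cv2.CHAIN_APPROX_NONE)[0],key=cv2.contourArea)
W=atz(c,cs.reshape(-1,2),.014); e=cv2.fitEllipse((W[:,:2]*1000).astype(np.float32)); print(e,s["position"])
print("in tool",s["tool_rot"].T@(np.r_[np.array(e[0])/1000,.01]-s["position"]))
```

```text
((594.8400268554688, -360.59149169921875), (58.0869026184082, 58.27217102050781), 37.40191650390625) [ 0.59473117 -0.36237876  0.00394129]
in tool [-0.00605842 -0.00178417  0.00016252]
```

```bash
python3 -m crank '{"hand":[0,60,120,160,200],"translation":[[0.002,-0.002,0],[0.002,-0.002,0],[0.002,-0.002,0],[0.002,-0.002,0],[0.002,-0.002,0]],"dr":[[0,0,0],[0,0,0],[0,0,0],[0,0,0],[0,0,0]]}' 25
python3 -m crank '{"hand":[200,200,200,200,200],"translation":[[0,0,0],[0,0,0],[0,0,0],[0,0,0],[0,0,0]],"dr":[[0,0,0],[0,0,0],[0,0,0],[0,0,0],[0,0,0]]}' 25
python3 -m crank '{"hand":[200,200,200,200,200],"translation":[[-0.01,0,0],[-0.02,0,0],[-0.03,0,0],[-0.03,0,0],[-0.03,0,0]],"dr":[[0,0,0],[0,0,0],[0,0,0],[0,0,0],[0,0,0]]}' 25
python3 - <<'E'
from h import *
im,d=cams.get_image("wrist"); cv2.imwrite("pics/w3.png",im)
E
```

```text
time_s: 2.7
position: [0.5953, -0.3606, 0.0028]
tool_rot: [[0.001, -0.151, -0.989], [-0.001, -0.989, 0.151], [-1.0, 0.0, -0.001]]
ft_force: [1.0, 1.1, 3.6]
grip_width: 0.056
time_s: 3.2
position: [0.5953, -0.3606, 0.0028]
tool_rot: [[0.001, -0.151, -0.989], [-0.001, -0.989, 0.151], [-1.0, 0.0, -0.001]]
ft_force: [0.1, 1.3, 5.5]
grip_width: 0.0562
time_s: 3.7
position: [0.5951, -0.3605, 0.0326]
tool_rot: [[0.0, -0.151, -0.989], [-0.0, -0.989, 0.151], [-1.0, 0.0, -0.0]]
ft_force: [-0.4, -0.1, -0.2]
grip_width: 0.0562
```

View pics/w3.png

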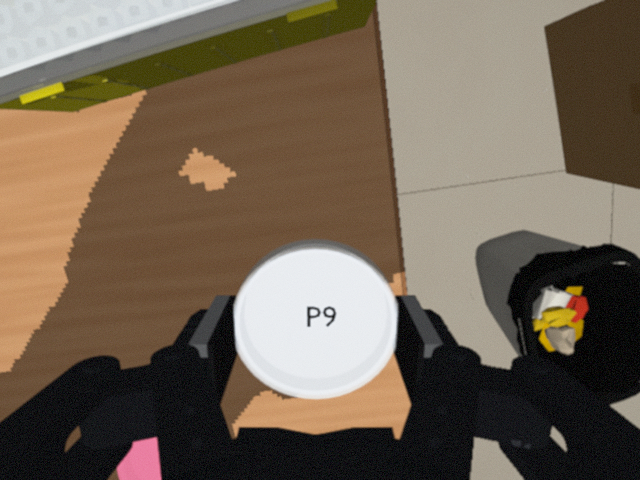

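Held on the flats (56 mm), level. Lift, move to the front, then over to the stage.

```bash
python3 -m crank '{"hand":[200,200,200,200,200],"translation":[[-0.025,0,0],[-0.05,0,0],[-0.075,0,0],[-0.1,0,0],[-0.107,0,0]],"dr":[[0,0,0],[0,0,0],[0,0,0],[0,0,0],[0,0,0]]}' 30
python3 -m crank '{"hand":[200,200,200,200,200],"translation":[[0,0.003,0.02],[0,0.006,0.04],[0,0.01,0.065],[0,0.014,0.09],[0,0.016,0.104]],"dr":[[0,0,0],[0,0,0],[0,0,0],[0,0,0],[0,0,0]]}'
python3 -m crank '{"hand":[200,200,200,200,200],"translation":[[0,-0.02,0.003],[0,-0.045,0.007],[0,-0.07,0.011],[0,-0.095,0.015],[0,-0.12,0.018]],"dr":[[0,0,0],[0,0,0],[0,0,0],[0,0,0],[0,0,0]]}'
python3 -m crank '{"hand":[200,200,200,200,200],"translation":[[0,-0.03,0.005],[0,-0.06,0.009],[0,-0.09,0.014],[0,-0.115,0.018],[0,-0.133,0.02]],"dr":[[0,0,0],[0,0,0],[0,0,0],[0,0,0],[0,0,0]]}'
python3 -m crank '{"hand":[200,200,200,200,200],"translation":[[0.015,0,0],[0.03,0,0],[0.045,0,0],[0.055,0,0],[0.06,0,0]],"dr":[[0,0,0],[0,0,0],[0,0,0],[0,0,0],[0,0,0]]}'
python3 - <<'E'
from h import *
s=sensors.observe(); print(s["position"],"to stage", s["tool_rot"].T@(np.array([.4903,-.1048,.060])-s["position"]))
im,d=cams.get_image("wrist"); cv2.imwrite("pics/w4.png",im); print(proj(cams.calibration("wrist"),[[.4903,-.1048,.056]]))
E
```

```text
time_s: 4.25
position: [0.5957, -0.3609, 0.1417]
tool_rot: [[0.003, -0.151, -0.989], [-0.003, -0.989, 0.151], [-1.0, 0.002, -0.003]]
ft_force: [-0.2, -0.0, -0.3]
grip_width: 0.056
time_s: 4.75
position: [0.4879, -0.3602, 0.138]
tool_rot: [[-0.002, -0.151, -0.988], [0.002, -0.988, 0.151], [-1.0, -0.002, 0.002]]
ft_force: [0.4, 0.3, -0.9]
grip_width: 0.0562
time_s: 5.25
position: [0.4895, -0.2379, 0.1381]
tool_rot: [[-0.002, -0.151, -0.989], [0.001, -0.989, 0.151], [-1.0, -0.001, 0.002]]
ft_force: [-0.8, -0.8, -1.3]
grip_width: 0.0558
time_s: 5.75
position: [0.4896, -0.1029, 0.1383]
tool_rot: [[-0.002, -0.15, -0.989], [0.001, -0.989, 0.15], [-1.0, -0.001, 0.002]]
ft_force: [-0.3, -0.4, -0.8]
grip_width: 0.0562
time_s: 6.25
position: [0.4898, -0.1045, 0.078]
tool_rot: [[-0.002, -0.151, -0.989], [0.001, -0.989, 0.151], [-1.0, -0.001, 0.002]]
ft_force: [-0.4, 0.0, 0.4]
grip_width: 0.056
[ 0.48981992 -0.10451925  0.07796537] to stage [ 0.01796402  0.00021757 -0.00055717]
[[316.3559927  288.48359254]]
```

View pics/w4.png

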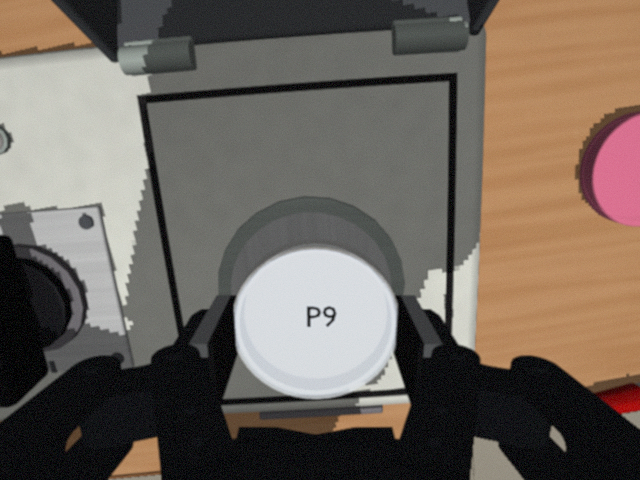

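The stage rim spans x=219–403 around (311,~285), so it's about 2 mm left of the prediction. I'll shift 1.5 mm and lower.

```bash
python3 -m crank '{"hand":[200,200,200,200,200],"translation":[[0.006,-0.0015,0],[0.011,-0.0015,0],[0.015,-0.0015,0],[0.017,-0.0015,0],[0.018,-0.0015,0]],"dr":[[0,0,0],[0,0,0],[0,0,0],[0,0,0],[0,0,0]]}'
python3 -m crank '{"hand":[200,200],"translation":[[0.001,0,0],[0.001,0,0]],"dr":[[0,0,0],[0,0,0]]}'
```

```text
time_s: 6.8
position: [0.4906, -0.1033, 0.0612]
tool_rot: [[-0.0, -0.151, -0.989], [0.0, -0.989, 0.151], [-1.0, -0.0, 0.0]]
ft_force: [-0.3, 0.6, 0.5]
grip_width: 0.056
time_s: 7.0
position: [0.4907, -0.1033, 0.0604]
tool_rot: [[0.0, -0.151, -0.989], [-0.0, -0.989, 0.151], [-1.0, 0.0, -0.0]]
ft_force: [-0.8, 0.8, -0.9]
grip_width: 0.056
```

```bash
python3 -m crank '{"hand":[200,200],"translation":[[0.001,0,0],[0.0015,0,0]],"dr":[[0,0,0],[0,0,0]]}'
python3 -m crank '{"hand":[70,50,30,10,0],"translation":[[0,0,0],[0,0,0],[0,0,0],[0,0,0],[0,0,0]],"dr":[[0,0,0],[0,0,0],[0,0,0],[0,0,0],[0,0,0]]}'
python3 -m crank '{"hand":[0,0,0,0,0],"translation":[[0,0,0],[0,0,0],[-0.02,0,0],[-0.04,0,0],[-0.07,0,0]],"dr":[[0,0,0],[0,0,0],[0,0,0],[0,0,0],[0,0,0]]}'
python3 - <<'E'
from h import *
s=sensors.observe(); print(s["position"],s["q"])
im,d=cams.get_image("wrist"); cv2.imwrite("pics/w5.png",im); c=cams.calibration("wrist")
np.savez("pics/w5.npz",im=im,d=d,E=c["extrinsics"])
E
```

```text
time_s: 7.2
position: [0.4907, -0.1033, 0.0588]
tool_rot: [[0.0, -0.151, -0.989], [-0.0, -0.989, 0.151], [-1.0, 0.0, -0.0]]
ft_force: [-0.2, 0.3, 4.7]
grip_width: 0.0561
time_s: 7.7
position: [0.4906, -0.1033, 0.0588]
tool_rot: [[0.0, -0.151, -0.989], [-0.0, -0.989, 0.151], [-1.0, 0.0, -0.0]]
ft_force: [0.4, 0.2, 0.3]
grip_width: 0.0853
time_s: 8.2
position: [0.49, -0.103, 0.1287]
tool_rot: [[-0.002, -0.151, -0.989], [0.001, -0.989, 0.151], [-1.0, -0.001, 0.003]]
ft_force: [-0.3, -0.1, 0.8]
grip_width: 0.0855
[ 0.49000064 -0.10302892  0.12871579] [-2.54461584e+01  2.30240465e+01  9.12690162e+01  2.41719619e-04
  6.58625174e+01  7.32211750e+01]
```

View pics/w5.png

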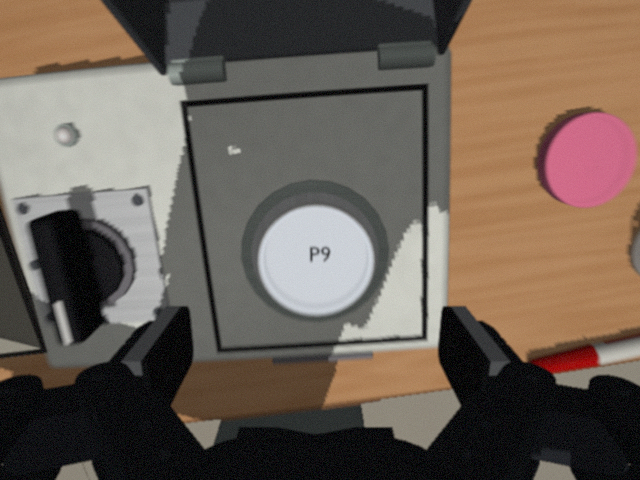

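Run:
```python
from h import *
f=np.load("pics/w5.npz"); c=cams.calibration("wrist"); c["extrinsics"]=f["E"]
print("dish",atz(c,[(316,260)],.071),"stage",atz(c,[(315,253)],.056))
ct=cams.calibration("top"); t=np.load("pics/top0.npz"); d=t["d"]
v,u=np.mgrid[0:135:3,180:460:3]; uv=np.c_[u.ravel(),v.ravel()]; P=bydepth(ct,uv,d); P=P[(d[uv[:,1],uv[:,0]]>0)]
for x in np.arange(.62,.86,.02):
    row=[]
    for y in np.arange(-.24,.02,.02):
        k=(abs(P[:,0]-x)<.01)&(abs(P[:,1]-y)<.01); row.append("%4d"%(1000*P[k,2].max()) if k.any() else "   .")
    print("%.2f"%x,*row)
# hood lip edge ends / angle
s=cams.calibration("side"); 
x,y,w=np.load("unit.npy"); T=unitT(x,y,w)
for th in(1.8,1.85,1.9,1.95):
    L=[[.082-r*np.cos(th)+h*np.sin(th),-.0475+dy,.052+r*np.sin(th)+h*np.cos(th)] for r,h,dy in((.178,.043,.045),(.178,.043,-.045),(.157,0,.07),(.157,.043,-.07))]
    L=np.c_[L,np.ones(4)]@T.T; print(th,proj(ct,L[:,:3]).round(0).tolist(),proj(s,L[:,:3]).round(0).tolist())
```

```text
dish [[ 0.49203364 -0.1040926   0.071     ]] stage [[ 0.49125344 -0.10346597  0.056     ]]
0.62    .    .    .    .    .  216  218  216    .    .    .    .    .
0.64    .    .    .  198  200  217  215  218  198  196  180    .    .
0.66    .    .    .  193  193  207  211  209  196  198  196    .    .
0.68    1    2    0  185  205  204  204  207  203  189  185    2    2
0.70   31   78   80    .    .    .    .    .  201    .    .    3    3
0.72   80   83   89   89   89   89    .    .    .    .    .   28    2
0.74   84   89  107  106  106  105   86   73    .   30   31   31   29
0.76   83  107  107  115  111  108   88   84    1   32   31   31   30
0.78   84  105  199  212  214  203  191   82    6   30   33   31   27
0.80   81  187  203  209  211  209  199  163  118  123  122   77  120
0.82   80  184  204  210  210  206  198  167  121  124  121   74  122
0.84   26   80   83   83   83   81  165    1  120  122  120   77   77
1.8 [[247.0, 99.0], [314.0, 105.0], [226.0, 134.0], [331.0, 115.0]] [[200.0, 195.0], [213.0, 173.0], [233.0, 209.0], [220.0, 180.0]]
1.85 [[247.0, 94.0], [314.0, 100.0], [226.0, 129.0], [331.0, 111.0]] [[195.0, 198.0], [208.0, 176.0], [227.0, 211.0], [216.0, 183.0]]
1.9 [[248.0, 90.0], [315.0, 96.0], [227.0, 124.0], [332.0, 107.0]] [[189.0, 201.0], [203.0, 179.0], [222.0, 213.0], [212.0, 185.0]]
1.95 [[249.0, 86.0], [315.0, 92.0], [228.0, 119.0], [332.0, 103.0]] [[184.0, 205.0], [198.0, 182.0], [216.0, 214.0], [208.0, 188.0]]
```

The dish sits within about 1 mm of the stage centre, released and flat. The hood is at about 1.9 rad, with its lip edge near x=.684, z=.205. Next: closed fingers go over the hood and down behind the lip.

```bash
python3 -m crank '{"hand":[60,120,180,255,255],"translation":[[-0.03,0,0],[-0.06,0,0],[-0.09,0,0],[-0.12,0,0],[-0.135,0,0]],"dr":[[-0.02,0,0],[-0.04,0,0],[-0.07,0,0],[-0.07,0,0],[-0.07,0,0]]}' 40
python3 -m crank '{"hand":[255,255,255,255,255],"translation":[[0,0,-0.03],[0,0,-0.065],[0,0,-0.1],[0,0,-0.135],[0,0,-0.16]],"dr":[[0,0,0],[0,0,0],[0,0,0],[0,0,0],[0,0,0]]}'
python3 -m crank '{"hand":[255,255,255,255,255],"translation":[[0,0,-0.02],[0,0,-0.04],[0,0,-0.06],[0,0,-0.06],[0,0,-0.06]],"dr":[[0,0,0],[0,0,0],[0,0,0],[0,0,0],[0,0,0]]}'
python3 - <<'E'
from h import *
s=sensors.observe(); p=np.linalg.inv(unitT(*np.load("unit.npy")))@np.r_[s["position"],1]; print((p[:3]-[.082,-.0475,.052]).round(4),s["q"].round(1))
im,d=cams.get_image("side"); cv2.imwrite("pics/s2.png",im[60:330,120:520])
E
```

```text
time_s: 8.75
position: [0.4911, -0.1034, 0.2663]
tool_rot: [[0.003, -0.081, -0.997], [-0.002, -0.997, 0.081], [-1.0, 0.001, -0.004]]
ft_force: [0.6, -0.4, 0.4]
grip_width: 0.0126
time_s: 9.25
position: [0.6517, -0.1163, 0.263]
tool_rot: [[-0.0, -0.081, -0.997], [0.0, -0.997, 0.081], [-1.0, -0.0, 0.001]]
ft_force: [-1.1, 0.1, 0.6]
grip_width: 0.0002
time_s: 9.75
position: [0.7097, -0.1211, 0.2631]
tool_rot: [[-0.001, -0.081, -0.997], [0.0, -0.997, 0.081], [-1.0, -0.0, 0.001]]
ft_force: [0.1, 0.1, 0.4]
grip_width: 0.0001
[0.1262 0.0016 0.2111] [-19.1  40.1  36.8  -0.  103.2  75.6]
```

```bash
python3 -m crank '{"hand":[255,255,255,255,255],"translation":[[0.016,0,0],[0.032,0,0],[0.048,0,0],[0.064,0,0],[0.076,0,0]],"dr":[[0,0,0],[0,0,0],[0,0,0],[0,0,0],[0,0,0]]}'
python3 -m crank '{"hand":[255,255,255,255,255],"translation":[[0,0,0.008],[0,0,0.016],[0,0,0.024],[-0.002,0,0.032],[-0.004,0,0.040]],"dr":[[0,0,0],[0,0,0],[0,0,0],[0,0,0],[0,0,0]]}'
python3 - <<'E'
from h import *
im,d=cams.get_image("side"); cv2.imwrite("pics/s2.png",cv2.resize(im[60:330,120:520],None,fx=2,fy=2))
E
```

```text
time_s: 10.3
position: [0.7091, -0.121, 0.1874]
tool_rot: [[-0.001, -0.081, -0.997], [0.0, -0.997, 0.081], [-1.0, -0.0, 0.001]]
ft_force: [-0.2, 0.8, 0.7]
grip_width: -0.0
time_s: 10.8
position: [0.6703, -0.118, 0.1934]
tool_rot: [[0.004, -0.081, -0.997], [-0.001, -0.997, 0.081], [-1.0, 0.001, -0.004]]
ft_force: [4.7, -0.3, 3.5]
grip_width: -0.0002
```

View pics/s2.png

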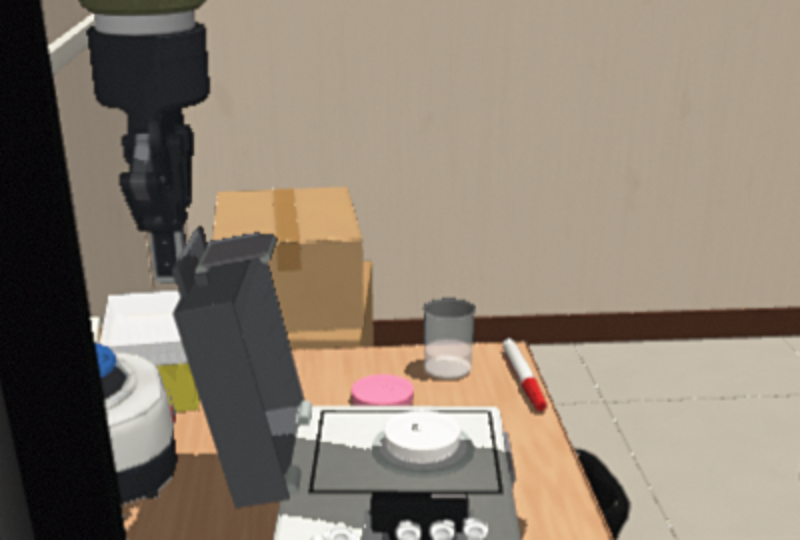

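The push works at about 5 N contact, and the dish is still level on the stage. Continuing along the hood's arc.

```bash
python3 -m crank '{"hand":[255,255,255,255,255],"translation":[[-0.005,0,0.016],[-0.009,0,0.033],[-0.017,0,0.05],[-0.024,0,0.065],[-0.03,0,0.079]],"dr":[[0,0,0],[0,0,0],[0,0,0],[0,0,0],[0,0,0]]}'
python3 -m crank '{"hand":[255,255,255,255,255],"translation":[[0.001,0,0.012],[0.004,0,0.03],[0.008,0,0.05],[0.019,0,0.073],[0.031,0,0.095]],"dr":[[0,0,0],[0,0,0],[0,0,0],[0,0,0],[0,0,0]]}'
python3 -m crank '{"hand":[255,255,255,255,255],"translation":[[0.01,0,0.012],[0.022,0,0.025],[0.035,0,0.036],[0.05,0,0.046],[0.062,0,0.054]],"dr":[[0,0,0],[0,0,0],[0,0,0],[0,0,0],[0,0,0]]}'
python3 - <<'E'
from h import *
s=sensors.observe(); Ti=np.linalg.inv(unitT(*np.load("unit.npy"))); p=Ti@np.r_[s["position"],1]; print((p[:3]-[.082,-.0475,.052]).round(4))
c=cams.calibration("top"); im,d=cams.get_image("top"); cv2.imwrite("pics/t3.png",im)
v,u=np.mgrid[150:300:2,225:330:2]; uv=np.c_[u.ravel(),v.ravel()]; P=np.c_[bydepth(c,uv,d),np.ones(u.size)]@Ti.T
P=P[:,:3]-[.082,-.0475,.052]
for y in(-.055,-.04,.04,.055):
    k=(abs(P[:,1]-y)<.004)&(P[:,0]>-.15)&(P[:,0]<0)&(P[:,2]>.02)&(P[:,2]<.18)
    if k.sum()>5: print(y,k.sum(),"theta",-np.arctan(np.polyfit(P[k,0],P[k,2],1)[0]))
E
```

```text
time_s: 11.35
position: [0.5903, -0.1113, 0.222]
tool_rot: [[-0.0, -0.081, -0.997], [0.0, -0.997, 0.081], [-1.0, -0.0, 0.0]]
ft_force: [1.8, -0.8, -1.1]
grip_width: -0.0003
time_s: 11.85
position: [0.4954, -0.1036, 0.1908]
tool_rot: [[0.0, -0.081, -0.997], [-0.0, -0.997, 0.081], [-1.0, 0.0, -0.0]]
ft_force: [2.2, -0.8, 0.0]
grip_width: -0.0
time_s: 12.35
position: [0.4415, -0.099, 0.1282]
tool_rot: [[-0.001, -0.081, -0.997], [0.001, -0.997, 0.081], [-1.0, -0.0, 0.001]]
ft_force: [0.6, 0.0, 0.3]
grip_width: -0.0002
[-0.143   0.0023  0.0762]
-0.055 92 theta 0.2130217021445595
-0.04 82 theta 0.3445352162921293
0.04 48 theta 0.20615900090083683
0.055 41 theta 0.20982764510459523
```

Hood at about 0.21 rad. Now press down.

```bash
python3 -m crank '{"hand":[255,255,255,255,255],"translation":[[0.008,0,0.003],[0.015,0,0.006],[0.02,0,0.008],[0.025,0,0.01],[0.029,0,0.011]],"dr":[[0,0,0],[0,0,0],[0,0,0],[0,0,0],[0,0,0]]}'
python3 -m crank '{"hand":[255,255,255,255,255],"translation":[[0.002,0,0],[0.004,0,0],[0.006,0,0],[0.007,0,0],[0.007,0,0]],"dr":[[0,0,0],[0,0,0],[0,0,0],[0,0,0],[0,0,0]]}'
```

```text
time_s: 12.9
position: [0.4319, -0.0985, 0.0999]
tool_rot: [[0.001, -0.081, -0.997], [-0.0, -0.997, 0.081], [-1.0, 0.0, -0.001]]
ft_force: [-1.2, 1.0, 4.5]
grip_width: -0.0001
time_s: 13.4
position: [0.432, -0.0986, 0.0948]
tool_rot: [[0.002, -0.081, -0.997], [-0.001, -0.997, 0.081], [-1.0, 0.001, -0.002]]
ft_force: [-7.9, 3.4, 28.5]
grip_width: 0.0001
```

Top at 94.8 mm means shut. Lift, half-turn the tool (the last joint would otherwise overrun on the switch turn), and check the hood.

```bash
python3 -m crank '{"hand":[255,255,255,255,255],"translation":[[-0.01,0,0],[-0.03,0,0],[-0.06,0,0],[-0.09,0,0],[-0.1,0,0]],"dr":[[0,0,0],[0,0,0],[0,0,0],[0,0,0],[0,0,0]]}'
python3 -m crank '{"hand":[220,190,160,135,135],"translation":[[0,-0.024,-0.012],[0,-0.048,-0.024],[0,-0.072,-0.036],[0,-0.096,-0.048],[0,-0.12,-0.063]],"dr":[[-0.1,0,0],[-0.22,0,0],[-0.34,0,0],[-0.46,0,0],[-0.58,0,0]]}'
for i in 1 2 3; do python3 -m crank '{"hand":[135,135,135,135,135],"translation":[[0,0,0],[0,0,0],[0,0,0],[0,0,0],[0,0,0]],"dr":[[-0.13,0,0],[-0.26,0,0],[-0.39,0,0],[-0.52,0,0],[-0.65,0,0]]}' >/dev/null; done
python3 -m crank '{"hand":[135,135,135,135,135],"translation":[[0,0,0],[0,0,0],[0,0,0],[0,0,0],[0,0,0]],"dr":[[-0.13,0,0],[-0.26,0,0],[-0.39,0,0],[-0.52,0,0],[-0.61,0,0]]}'
python3 - <<'E'
from h import *
s=sensors.observe(); T=unitT(*np.load("unit.npy")); Ti=np.linalg.inv(T)
sw=(T@[-.008,.075,.088,1])[:3]; print("q6",s["q"][5],"axis in tool",s["tool_rot"].T@(sw-s["position"]),"jaw vs unit y",s["tool_rot"].T@T[:3,1])
c=cams.calibration("top"); im,d=cams.get_image("top")
v,u=np.mgrid[180:300:2,225:330:2]; uv=np.c_[u.ravel(),v.ravel()]; P=(np.c_[bydepth(c,uv,d),np.ones(u.size)]@Ti.T)[:,:3]-[.082,-.0475,.052]
k=(abs(P[:,1])<.06)&(P[:,0]>-.15)&(P[:,0]<-.01)&(P[:,2]<.1); print("hood slope,z",np.polyfit(P[k,0],P[k,2],1))
im,d=cams.get_image("wrist"); cc=cams.calibration("wrist"); np.savez("pics/w6.npz",im=im,d=d,E=cc["extrinsics"]); cv2.imwrite("pics/w6.png",im)
print("axis px",proj(cc,[np.r_[sw[:2],.091]]))
E
```

```text
time_s: 13.9
position: [0.4328, -0.0989, 0.1953]
tool_rot: [[0.004, -0.081, -0.997], [-0.002, -0.997, 0.081], [-1.0, 0.002, -0.004]]
ft_force: [1.2, -0.2, 0.3]
grip_width: 0.0003
time_s: 14.4
position: [0.5045, 0.0171, 0.192]
tool_rot: [[-0.001, 0.483, -0.876], [0.0, -0.876, -0.483], [-1.0, -0.001, 0.001]]
ft_force: [0.6, 0.3, -0.1]
grip_width: 0.0404
time_s: 16.4
position: [0.5042, 0.016, 0.1919]
tool_rot: [[-0.001, 0.078, 0.997], [0.0, 0.997, -0.078], [-1.0, 0.0, -0.001]]
ft_force: [-0.4, 0.3, 0.0]
grip_width: 0.0403
q6 -97.1818632884485 axis in tool [ 0.10391853  0.00047728 -0.00025812] jaw vs unit y [2.15560941e-04 9.99998583e-01 1.66986380e-03]
hood slope,z [0.00122174 0.04360741]
axis px [[315.450024   239.61885847]]
```

View pics/w6.png

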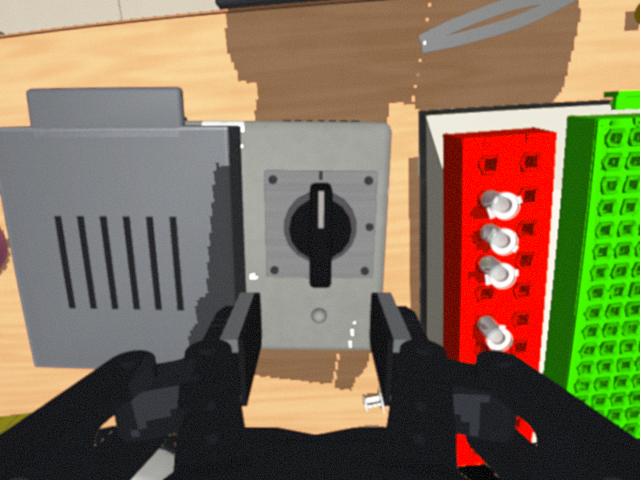

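The hood is flat and latched. The handle is centred at (320,236), about 2 mm in tool +y from the prediction, and its line points to the front (off). Descending with that correction and gripping the bar.

```bash
python3 -m crank '{"hand":[135,135,135,135,135],"translation":[[0.025,0.002,-0.001],[0.05,0.002,-0.001],[0.075,0.002,-0.001],[0.1,0.002,-0.001],[0.11,0.002,-0.001]],"dr":[[0,0,0],[0,0,0],[0,0,0],[0,0,0],[0,0,0]]}' 60
python3 -m crank '{"hand":[135,135,135,170,255],"translation":[[0.005,0,0],[0.01,0,0],[0.011,0,0],[0.011,0,0],[0.011,0,0]],"dr":[[0,0,0],[0,0,0],[0,0,0],[0,0,0],[0,0,0]]}'
python3 -m crank '{"hand":[255,255,255,255,255],"translation":[[0,0,0],[0,0,0],[0,0,0],[0,0,0],[0,0,0]],"dr":[[0,0,0],[0,0,0],[0,0,0],[0,0,0],[0,0,0]]}'
```

```text
time_s: 17.0
position: [0.5024, 0.0183, 0.0806]
tool_rot: [[-0.004, 0.085, 0.996], [0.001, 0.996, -0.085], [-1.0, 0.0, -0.004]]
ft_force: [-0.4, 0.8, -0.4]
grip_width: 0.04
time_s: 17.5
position: [0.5038, 0.0181, 0.0724]
tool_rot: [[0.001, 0.083, 0.997], [0.0, 0.997, -0.083], [-1.0, 0.0, 0.001]]
ft_force: [0.5, 9.3, 5.6]
grip_width: 0.0148
time_s: 18.0
position: [0.5039, 0.0189, 0.0727]
tool_rot: [[0.002, 0.083, 0.997], [0.001, 0.997, -0.083], [-1.0, 0.001, 0.002]]
ft_force: [1.0, 6.6, 3.9]
grip_width: 0.0126
```

```bash
python3 -m crank '{"hand":[255,255,255,255,255],"translation":[[0,0.001,0],[0,0.001,0],[0,0.001,0],[0,0.001,0],[0,0.001,0]],"dr":[[0.08,0,0],[0.18,0,0],[0.29,0,0],[0.4,0,0],[0.52,0,0]]}' 80
python3 -m crank '{"hand":[255,255,255,255,255],"translation":[[0,0,0],[0,0,0],[0,0,0],[0,0,0],[0,0,0]],"dr":[[0.11,0,0],[0.22,0,0],[0.33,0,0],[0.44,0,0],[0.54,0,0]]}'
python3 -m crank '{"hand":[255,255,255,255,255],"translation":[[0,0,0],[0,0,0],[0,0,0],[0,0,0],[0,0,0]],"dr":[[0.11,0,0],[0.22,0,0],[0.33,0,0],[0.44,0,0],[0.52,0,0]]}'
python3 -c "
from h import *
s=sensors.observe();print(s['tool_rot'].round(3),s['wrist_torque'],s['q'])"
```

```text
time_s: 18.5
position: [0.5039, 0.0192, 0.0727]
tool_rot: [[0.001, 0.57, 0.821], [-0.0, 0.821, -0.57], [-1.0, 0.001, 0.001]]
ft_force: [-0.3, 2.3, 8.9]
grip_width: 0.0121
time_s: 19.0
position: [0.504, 0.0195, 0.0727]
tool_rot: [[0.002, 0.912, 0.411], [0.0, 0.411, -0.912], [-1.0, 0.002, 0.0]]
ft_force: [-1.4, 4.4, 12.1]
grip_width: 0.0122
time_s: 19.5
position: [0.5042, 0.0197, 0.0728]
tool_rot: [[0.002, 0.995, -0.096], [0.001, -0.096, -0.995], [-1.0, 0.002, -0.001]]
ft_force: [-0.2, 6.0, 7.1]
grip_width: 0.0123
[[ 0.002  0.995 -0.096]
 [ 0.001 -0.096 -0.995]
 [-1.     0.002 -0.001]] [0.72417115 0.23864799 0.3356056 ] [-1.12695460e+01  2.77022392e+01  9.48046238e+01  8.23068295e-02
  5.73815079e+01 -5.79444752e+00]
```

```bash
python3 -m crank '{"hand":[220,180,135,135,135],"translation":[[0,0,0],[0,0,0],[0,0,0],[0,0,0],[0,0,0]],"dr":[[0,0,0],[0,0,0],[0,0,0],[0,0,0],[0,0,0]]}'
python3 -m crank '{"hand":[135,135,135,135,135],"translation":[[-0.02,0,0],[-0.05,0,0],[-0.08,0,0],[-0.11,0,0],[-0.13,0,0]],"dr":[[0,0,0],[0,0,0],[0,0,0],[0,0,0],[0,0,0]]}'
python3 -m crank '{"hand":[135,135,135],"translation":[[0,0,0],[0,0,0],[0,0,0]],"dr":[[0,0,0],[0,0,0],[0,0,0]]}'
python3 - <<'E'
from h import *
T=unitT(*np.load("unit.npy")); Ti=np.linalg.inv(T)
c=cams.calibration("wrist"); im,d=cams.get_image("wrist"); cv2.imwrite("pics/w7.png",im)
v,u=np.mgrid[0:480,0:640]; uv=np.c_[u.ravel(),v.ravel()]
P=(np.c_[bydepth(c,uv,d),np.ones(len(uv))]@Ti.T)[:,:3]
k=(P[:,2]>.078)&(P[:,2]<.1)&(np.hypot(P[:,0]+.008,P[:,1]-.077)<.045)
q=P[k][:,:2]; r=cv2.minAreaRect((q*1000).astype(np.float32)); w,V=np.linalg.eigh(np.cov(q.T)); a=V[:,1]
print("bar",k.sum(),r,"angle off unit y deg",np.degrees(np.arctan2(a[0],a[1])))
b=P[k]; g=im.reshape(-1,3)[k].min(1)>130; print("white line at unit",b[g].mean(0),g.sum())
h=(P[:,2]>.085)&(P[:,2]<.105)&(P[:,1]<.0)&(P[:,1]>-.115)&(P[:,0]>-.07)&(P[:,0]<.06); print("hood z",np.polyfit(P[h,0],P[h,2],1),h.sum())
ct=cams.calibration("top"); im,d=cams.get_image("top"); t=np.load("pics/top0.npz")["im"]
A=cv2.cvtColor(t[235:300,385:450],6); B=cv2.cvtColor(im[235:300,385:450],6); print("beaker shift px",cv2.phaseCorrelate(A.astype(float),B.astype(float)))
s=sensors.observe(); print(s["ft_force"],s["position"])
E
```

```text
time_s: 20.0
position: [0.5036, 0.019, 0.0718]
tool_rot: [[-0.0, 0.996, -0.092], [-0.0, -0.092, -0.996], [-1.0, -0.0, 0.0]]
ft_force: [0.9, -0.7, 0.4]
grip_width: 0.0399
time_s: 20.5
position: [0.5039, 0.019, 0.2039]
tool_rot: [[0.002, 0.996, -0.092], [-0.001, -0.092, -0.996], [-1.0, 0.002, 0.0]]
ft_force: [-0.2, -0.4, 0.8]
grip_width: 0.0405
time_s: 20.8
position: [0.5031, 0.0191, 0.2006]
tool_rot: [[-0.002, 0.996, -0.092], [0.0, -0.092, -0.996], [-1.0, -0.002, -0.0]]
ft_force: [0.3, -0.4, -0.7]
grip_width: 0.04
bar 2207 ((-7.684504508972168, 78.74833679199219), (63.20142364501953, 14.000706672668457), 89.78038024902344) angle off unit y deg 0.254089646931493
white line at unit [-0.0077827   0.09700389  0.09186874] 140
hood z [0.00136609 0.09572935] 10122
beaker shift px ((0.013729888735191764, 0.00499045518345298), 0.9809394204452123)
[-0.21334202 -0.17519618 -0.03859381] [0.50320458 0.01911759 0.20078583]
```

The switch is within 0.3° of the on detent with its line to the left, the hood is flat and shut, the beaker is unmoved, and the arm is clear. Handing in.

```bash
python3 -c "
from rig import env; print(env.close_job())"
```

```text
the job is handed in; nothing more can be done
None
```

The job is done and handed in at about 21 s of robot time; `close_job` gave no verdict.

I gripped the white dish by its flats and set it on the stage. I pushed the hood shut from behind its lip and pressed it down until it snapped in, using up to 28 N. Then I gripped the bar handle and turned it a quarter turn clockwise to on.

**Last checks:**
- **Dish:** about 1 mm from the stage centre and level just after release. The hood covers it now, so I could not look again at the end.
- **Hood:** top flat to within 0.0014 rad at 95.7 mm by depth, 95 mm nominal when shut. I did not look at the catch tab itself; I infer that it snapped in from the hood lying flat with no load on it.
- **Switch:** bar 0.25° from the on direction after release, white line to the left.
- **Beaker:** image shift of about 0.01 px, so not moved.
- **Arm:** clear of everything, with no contact force.

**Disagreement:** the top and wrist cameras put the unit about 2 mm apart in y. I corrected for this from the wrist view both times, at the dish and at the handle. No check failed.

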